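# Set up the coffee grinder and start it

## Task

Get the coffee grinder ready for a cafetiere: push its grounds bin fully home, and with a fingertip turn the black knurled ring clockwise (seen from above) until its white line clicks in at the orange dot. Only then press the start button all the way down and let go. Push and stroke things only, lift nothing, and leave everything else on the worktop where it is.

Things in the scene. Friction and masses are not known exactly. Their poses are not given: they have to be found in the camera images.
- grinder: Cream coffee grinder, fixed, body 165 (x) x 130 (y) x 85 mm high. Origin: centre of its underside, on the worktop; own x points to its back, z up. Its front (x = -82.5 mm) faces the robot, turned up to 0.35 rad. The front has an open bay, 96 mm wide, 63 mm high, for the grounds bin. On the deck (85 mm up) stand a round neck with the grind ring on top and, in front of it, the start button.
- grind_ring (a joint): Angle of the black knurled ring, rad; grows clockwise seen from above. It clicks every 0.349 (20 degrees) from 0 to 1.745, then stops. The orange dot is the click at 1.396; it starts 1 to 3 clicks before that. It turns only by friction (about 0.7) of a finger on its rim or flat top: 2.5 N along the rim takes it out of a click, so press with about 8 N. Let go, it falls into the nearest click. It yields neither down nor sideways.
- ring_axis (a point): Centre of the ring at its flat top, 133 mm above the worktop, 22 mm behind the grinder's origin. The ring is 110 mm across, its rim upright from 108 to 133 mm above the worktop, nothing sticking out. Its flat top is free from radius 37 to 55 mm. Inside that lie a fixed aluminium scale plate, 2 mm lower, and a fixed black hopper cap, radius 25 mm, top 146 mm above the worktop.
- ring_line (a point): Middle of the white line on the ring's flat top, 44.5 mm from the ring's axis (the line is radial and also runs down the rim). It moves with the ring.
- orange_mark (a point): The orange dot (7 mm across) on the fixed scale plate, 31.5 mm from the ring's axis; the fifth of six dots, one for each click, that grow from fine to coarse. The ring is set when its white line points at this dot.
- start_button (a joint): Travel of the start button, m: 0 up, 0.004 fully down. Springs back; starts to move at about 1.8 N and is down at about 4.2 N.
- button_top (a point): Centre of the top of the round steel start button, 24 mm across, pressed straight down; 92 mm above the worktop when up, 58 mm in front of the grinder's origin and 25 mm in front of the ring's rim.
- grounds_bin: Loose bin of smoky clear plastic, open on top, 116 (x) x 92 (y) x 57 mm high, walls 3 mm, about 0.2 kg. It stands on the worktop, partly in the grinder's bay (2 mm play each side), and slides in 30 to 55 mm along the grinder's x. Origin: centre of its underside, x as the grinder's. Home: against the back of the bay, origin 40.5 mm in front of the grinder's, front 16 mm proud of its front.
- bin_front (a point): Middle of the bin's front face, 30 mm above the worktop: push here, along the grinder's +x.
- mug: Bystander: cream mug, 78 mm across, 101 mm high, stands left of the grinder. Origin: middle of its underside, handle included.
- teaspoon: Bystander: steel teaspoon, 138 x 28 x 12 mm, lies flat. Origin: middle of its underside.
- sugar_canister: Bystander: grey lidded canister, 102 mm across, 130 mm high. Origin: middle of its underside.
- spice_red: Bystander: spice jar with red cap, 45 mm across, 106 mm high. Origin: middle of its underside.
- spice_green: Bystander: spice jar with red cap and green label, 45 mm across, 106 mm high. Origin: middle of its underside.
- pepper_mill: Bystander: brown wooden pepper mill, 58 mm across, 170 mm high. Origin: middle of its underside.
- lemon: Bystander: lemon, 75 x 58 x 59 mm. Origin: middle of its underside.
Not all that is in view belongs to the job. What is shaped like the grounds_bin but red is not meant.

How it is judged (in metres and radians):
On the way, in this order (a step that is already met when the one before it is completed fails the run):
1. the bin is fully home and the ring sits in the click at the orange dot (x of grounds_bin in the frame of grinder between -0.0445 and -0.037 m and height (world z) of grounds_bin below 0.006 m and value of joint grind_ring between 1.32628 and 1.46628 rad and value of joint start_button below 0.001 m), for 0.2 s.
2. the start button is pressed all the way down (x of grounds_bin in the frame of grinder between -0.0445 and -0.037 m and height (world z) of grounds_bin below 0.006 m and value of joint grind_ring between 1.32628 and 1.46628 rad and value of joint start_button above 0.0032 m), for 0.05 s.
At the end, for the whole second after the job is handed in: The bin stands on the worktop in its bay within 4 mm of fully home, the ring rests in the click at the orange dot (1.396 +- 0.07 rad), and the start button has been pressed at least 3.2 of its 4 mm after both and has sprung back (all of step 1 and linear speed of grounds_bin below 0.01 m/s); the robot touches nothing.
It fails at once if the start button is pressed (more than 2 mm) while the bin is not home or the ring is not at the orange dot (value of joint start_button above 0.002 m and not ((x of grounds_bin in the frame of grinder between -0.0445 and -0.037 m and height (world z) of grounds_bin below 0.006 m) and value of joint grind_ring between 1.32628 and 1.46628 rad)).
It fails at once if the bin is lifted (more than 8 mm) or tipped (more than 0.15 rad) (height (world z) of grounds_bin above 0.008 m or angle between grounds_bin's own z axis and vertical above 0.15 rad).
It fails at once if a bystander is moved by more than 20 mm (distance of any of mug, teaspoon, sugar_canister, spice_red, spice_green, pepper_mill, lemon from where it was at the start of the episode above 0.02 m).
It also fails if it takes over 48 s, if anything falls off the work surface, if the arm or the gripper's body presses on something with over 40 N, if the wrist force passes 120 N, or if a joint passes its speed limit or range.

## Robot

A 6-joint arm with a two-finger parallel gripper is mounted at the origin on a cart in front of the work surface, level with it; the furniture and walls round the work are solid. World frame = base frame: x ahead of the robot, y to its left, z up, the work surface at z = 0. Lengths are in mm, angles in degrees, forces in N, time in s.
With the tool pointing down it reaches from about 300 to 850 mm from the base axis. Payload 4.2 kg.
Tool frame: the origin (TCP) lies at the very end of the fingers, on their centre line; the grasp point (between the pads) lies 19 mm behind it (env.grip_point_offset is the distance from the TCP to the grasp point, in mm); z points along the fingers, y is the line along which they close (so a half turn about z gives the same grasp; the last joint's range is limited). The gripper opens to 91 mm and grips with 3 to 60 N. Pads are 32 mm wide; open, the fingers measure 118 mm over their backs; the gripper's body (76 mm by 178 mm) begins 60 mm behind the grasp point.
Start: joints at [-71.677, 18.312, 89.639, -0, 72.044, -1.146], TCP at [191.65, -542.138, 213.976] pointing down, gripper open.
Joint ranges: [-177.97, 177.97], [-48.28, 115.42], [12.27, 149.76], [-77.06, 257.06], [2.81, 150.46], [-146.56, 146.56]. Speed limits (degrees/s): [147.25, 147.25, 180, 180, 180, 180].

## Interface

Orientations are given as [roll, pitch, yaw] about the fixed x, y, z axes, in that order (R = Rz(yaw) Ry(pitch) Rx(roll)).
In Python, from workcell import env gives the robot as it stands. The module is installed in compiled form; this text tells all that it offers.
- The arm moves only by the tool arm_command, never from a script. Its argument "rows" is a list of rows, each an object with "delta_pos": the shift along the tool's x, y, z in mm, a list of three; "roll": the turn about the tool's z in units of 5 degrees (1.0 is 5 degrees); "jaw": the opening in per cent of the stroke, from 0 (shut) to 100 (fully open). A call has 1 to 20 rows; each row is the pose to reach, as a shift and turn from the pose commanded when the call began, along the tool's axes at that moment; what a row does not reach only later rows make up. A row lasts 1/12 s, in which the tool goes at most 41.7 mm and 7.16 degrees, less where a joint would pass 70% of its speed; a pose out of reach is approached as far as the arm can. A call with a gripper value outside its range is refused whole. The fingers move at their own pace and stop on an object; "squeeze" is the grip in N (left out, the last holds). Time passes only in rows, so rows that repeat a pose let the fingers close. It gives the time, the measured TCP pose, the force, the opening and the grip force at its end, in the units of the state.
- env.state(): the state, without advancing time (a new reading comes with each control period).
- env.grab_frame(name): name is "side" or "top" or "wrist"; returns a dict with "img" (480x640x3 uint8, blue, green, red), "z_map" (480x640 float32, mm along the optical axis (not along the pixel's ray), 0 where there is no reading), "fov_y" (degrees; the focal length in pixels is half the picture's height over the tangent of half this angle, whatever the lens; pixels are square), "cx", "cy" (the principal point, pixels), "R" (3x3) and "t" (3): a world point X has camera coordinates R X + t; the wrist camera has in their place "T_tool_cam" (4x4, takes a point from camera to tool coordinates, whose origin is the TCP and whose axes are the flange's). Camera axes: x right, y down, z forward; pixel columns grow to the right and rows downward; lengths in mm; the calibration is good to about 2 mm. The wrist camera is an equidistant fisheye: a pixel r from the principal point sees the ray r / f radians off the axis. A picture is of the moment at which its call begins: read the wrist's pose just before it.
- env.job_done(): hands the job in; it is judged then, once.
The state is a dict: "time_s": time; "qpos": joint angles; "qvel": joint speeds; "effort": joint torques, N m; "ee_pos": TCP position; "ee_rot": TCP orientation; "force": force on the tool from outside, world axes, zero at the start; "torque": the same for the moment, N m; "gripper_width": finger opening in mm; "gripper_force": force on a finger pad.
Only numpy, scipy, OpenCV 4.12 (cv2) and the standard library are available. Lean on these libraries where they do the work, as an engineer would, in place of code of your own. Each camera call takes 0.05 s, during which the arm holds its last target. There are 200 camera calls.

## Working session

There is one attempt and no reset: what is moved stays moved. The work goes in short steps, Python scripts to look and compute and a tool call to move; the robot and the scene stay as the last step left them, time stands still between calls to the robot, and variables do not carry over. Pictures are saved under pics/ and viewed, at most 10 in all, crops included, and the job is handed in when it is done.

Besides the shell and the picture viewer there is one more tool, called after ">>>" as a command line: name --argument value ..., lists and objects as JSON in quotes. arm_command: Moves the arm, as the interface text tells. Its arguments: {"type":"object","properties":{"rows":{"type":"array"},"squeeze":{"type":"number"}},"required":["rows"]}

```bash
mkdir -p pics; python3 - <<'E'
from workcell import env
import cv2, numpy as np, pickle
s=env.state(); print(s)
d={}
for n in("top","side"):
    f=env.grab_frame(n); d[n]=f; cv2.imwrite(f"pics/{n}0.png",f["img"]); print(n,f["fov_y"],f["cx"],f["cy"],f["R"],f["t"])
pickle.dump(d,open("f0.pkl","wb"))
E
```

```text
{'time_s': 0.0, 'qpos': array([-7.16751646e+01,  1.83508478e+01,  8.97074757e+01, -2.34174628e-03,
        7.20427612e+01, -1.14499881e+00]), 'qvel': array([-0.06000399,  0.05435733, -0.10969517, -0.02042236,  0.01464333,
        0.06706415]), 'effort': array([ 2.52522398e-06, -4.12461019e+01, -2.31972420e+01,  7.28142844e-02,
        4.59629484e-02, -1.35850855e-04]), 'ee_pos': array([ 191.49011244, -541.63618222,  213.12098129]), 'ee_rot': array([-1.79898891e+02,  2.06008998e-04,  1.94705583e+01]), 'force': array([ 0.19634035, -0.54527665, -0.13578322]), 'torque': array([ 0.01530008, -0.01807999, -0.00999803]), 'gripper_force': 0.0, 'gripper_width': 91.16638702384458}
top 49.34269888605166 315.8553713164709 237.77155869966035 [[ 0.00516347 -0.99998283  0.00277   ]
 [-0.99625029 -0.00538339 -0.08635029]
 [ 0.08636372 -0.00231375 -0.99626099]] [ -24.81138373  544.12680219 1366.60666741]
side 54.531127394273334 323.98837583482356 241.85696669339282 [[-0.99983944  0.01754647  0.00363663]
 [ 0.01257389  0.8315741  -0.55527148]
 [-0.01276718 -0.5551366  -0.83166121]] [ 538.63647765   92.8589167  1195.72259955]
```

View pics/top0.png

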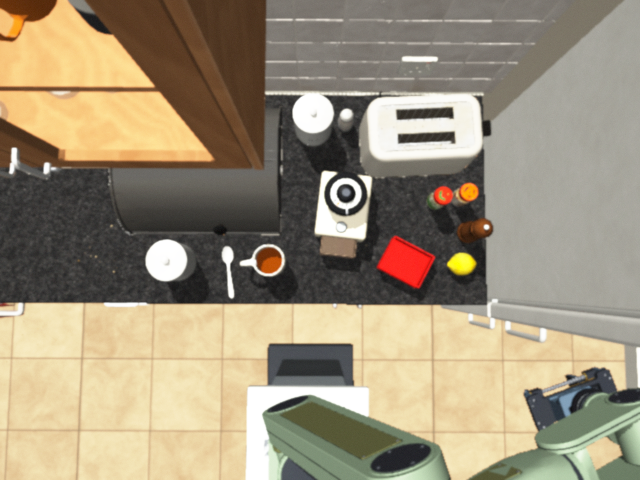

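View pics/side0.png

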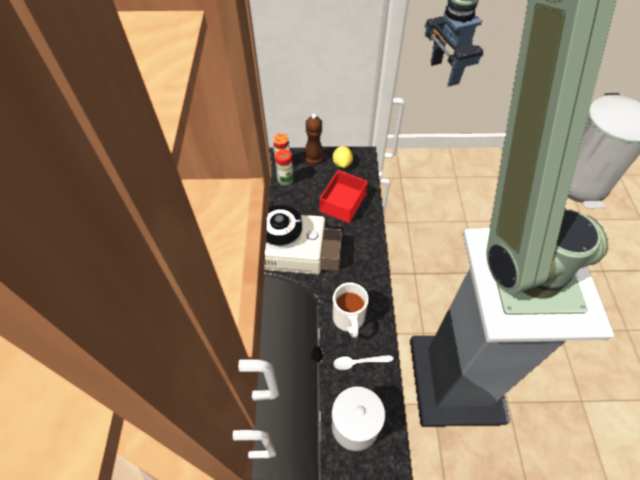

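The top view shows the grinder at (343,205), with its ring at (346,194), button at (341,227) and smoky bin at (338,246). The red decoy is at (406,262), the mug at (268,261), and the cabinet overhead is to the left (x<265). The side view agrees: ring (282,225), button (313,236), bin (331,248).

```bash
cat > h.py <<'E'
import numpy as np, cv2
def foc(f): return 240/np.tan(np.radians(f["fov_y"]/2))
def cloud(f):
    F=foc(f); v,u=np.mgrid[:480,:640]; z=f["z_map"].astype(float)
    P=np.stack([(u-f["cx"])/F*z,(v-f["cy"])/F*z,z],-1)
    return (P-f["t"])@f["R"]
def plane(f,u,v,h):
    F=foc(f); d=f["R"].T@np.array([(u-f["cx"])/F,(v-f["cy"])/F,1]); o=-f["R"].T@f["t"]
    return o+d*(h-o[2])/d[2]
E
python3 - <<'E'
import pickle,cv2,numpy as np
from h import *
d=pickle.load(open("f0.pkl","rb")); f=d["top"]; W=cloud(f); im=f["img"]
roi=np.zeros((480,640),bool); roi[165:262,312:378]=1
h=W[...,2]
def m(a,b): return roi&(h>a)&(h<b)&(f["z_map"]>0)
r=m(124,139); u8=r.astype(np.uint8)
c=max(cv2.findContours(u8,0,2)[0],key=cv2.contourArea)
(cu,cv),rad=cv2.minEnclosingCircle(c); print("ring px",cu,cv,rad,plane(f,cu,cv,133), np.median(h[r]))
el=cv2.fitEllipse(c); print(el,plane(f,*el[0],133))
k=m(78,92); P=W[k][:,:2].astype(np.float32); print("deck",k.sum(),np.median(h[k]),cv2.minAreaRect(P))
c=max(cv2.findContours(m(75,200).astype(np.uint8),0,2)[0],key=cv2.contourArea)
q=np.array([plane(f,*p[0],85)[:2] for p in c],np.float32); print("body",cv2.minAreaRect(q))
b=m(20,70); P=W[b][:,:2].astype(np.float32); print("bin",b.sum(),cv2.minAreaRect(P))
g=cv2.cvtColor(im,6)
crop=lambda f,a,b,c,e,s:cv2.resize(f["img"][a:b,c:e],None,fx=s,fy=s,interpolation=2)
A=crop(f,165,265,310,380,5.5); B=crop(d["side"],195,285,255,350,4)
C=np.zeros((550,800,3),np.uint8); C[:A.shape[0],:A.shape[1]]=A; C[:B.shape[0],400:400+B.shape[1]]=B
cv2.imwrite("pics/crop0.png",C)
E
```

```text
ring px 344.94287109375 192.9857177734375 22.149011611938477 [646.15072944 -92.93114665 133.        ] 132.05245347112432
((344.940185546875, 192.97207641601562), (42.89163589477539, 43.36223602294922), 87.2496337890625) [646.18475519 -92.92450241 133.        ]
deck 1621 84.47121009246528 ((637.9437255859375, -97.94820404052734), (142.29502868652344, 191.80032348632812), 82.90645599365234)
body ((626.9400024414062, -90.63582611083984), (129.24526977539062, 170.17764282226562), 83.43372344970703)
bin 227 ((599.4345092773438, -119.78929138183594), (116.75659942626953, 258.2040100097656), 56.79080581665039)
```

View pics/crop0.png

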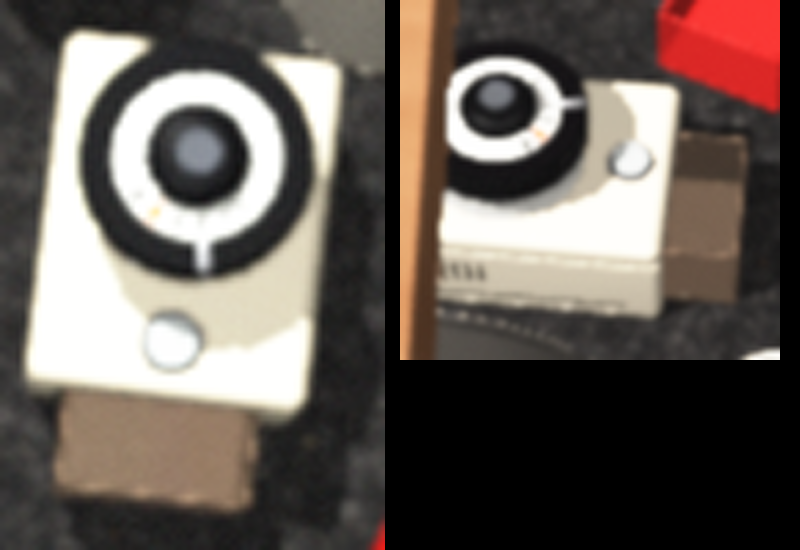

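The crop shows the ring centre at crop px (197,157), the white line at (203,255) and the orange dot at (154,212). That makes the dot about 41° clockwise of the line, so two clicks. The button is at (173,341), and the bin front edge is near (155,497). The body long axis gives a yaw of about -6.6°.

```bash
cat >> h.py <<'E'
import json
def goto(s,xyz,yaw):
    """tool-axis shift + roll units from the measured pose"""
    from scipy.spatial.transform import Rotation as Ro
    R=Ro.from_euler("xyz",s["ee_rot"],degrees=True).as_matrix()
    d=R.T@(np.array(xyz)-s["ee_pos"]); r=((s["ee_rot"][2]-yaw+180)%360-180)/5
    return np.round(d,1),round(r,2)
O=np.array([624.3,-90.4]); Y=-6.6
def G(x,y,z):
    a=np.radians(Y); return np.array([O[0]+x*np.cos(a)-y*np.sin(a),O[1]+x*np.sin(a)+y*np.cos(a),z])
def inG(p):
    a=np.radians(Y); d=np.array(p[:2])-O; return np.round([d[0]*np.cos(a)+d[1]*np.sin(a),-d[0]*np.sin(a)+d[1]*np.cos(a)],1)
E
python3 - <<'E'
import pickle
from h import *
from workcell import env
d=pickle.load(open("f0.pkl","rb")); f=d["top"]; W=cloud(f)
px=lambda a,b:(310+(a+.5)/5.5-.5,165+(b+.5)/5.5-.5)
c=plane(f,*px(197,157),133)
print("button G",inG(plane(f,*px(173,341),92)),"binfront G",inG(plane(f,*px(155,497),57)))
ang=lambda p:np.degrees(np.arctan2(*(p-c)[[1,0]]))
l=plane(f,*px(203,255),133);o=plane(f,*px(154,212),131); print("line",inG(l),ang(l),"dot",inG(o),ang(o))
for u,v in((262,160),(262,60),(200,160),(220,150),(490,290),(489,200),(290,120),(268,261),(476,230)): print(u,v,W[v,u].round())
F=d["side"];W2=cloud(F)
print("side cabinet",[W2[v,u].round() for u,v in((252,180),(255,220),(235,300))])
print(goto(env.state(),G(-185,0,214),Y), G(-185,0,214))
E
```

```text
button G [-57.4  -1.7] binfront G [-127.8   -3.1]
line [-22.  -9.] -176.51776418682712 dot [-5. 15.] 142.20174211751103
262 160 [635.  73. 524.]
262 60 [802.  73. 547.]
200 160 [627. 173. 554.]
220 150 [625. 126. 629.]
490 290 [ 406. -550. -179.]
489 200 [ 680. -550. -169.]
290 120 [873.  51.  -3.]
268 261 [480. 101.  59.]
476 230 [ 555. -411.  145.]
side cabinet [array([642., 152., 562.]), array([634., 215., 555.]), array([658., 311., 517.])]
(array([ 3.923e+02, -3.626e+02, -2.000e-01]), np.float64(5.21)) [440.52603836 -69.13662716 214.        ]
```

>>> arm_command --rows '[{"delta_pos": [30, -28, 0], "roll": 0.4, "jaw": 0}, {"delta_pos": [60, -56, 0], "roll": 0.8, "jaw": 0}, {"delta_pos": [90, -83, 0], "roll": 1.2, "jaw": 0}, {"delta_pos": [120, -111, 0], "roll": 1.6, "jaw": 0}, {"delta_pos": [150, -139, 0], "roll": 2, "jaw": 0}, {"delta_pos": [180, -167, 0], "roll": 2.4, "jaw": 0}, {"delta_pos": [210, -194, 0], "roll": 2.8, "jaw": 0}, {"delta_pos": [240, -222, 0], "roll": 3.2, "jaw": 0}, {"delta_pos": [270, -250, 0], "roll": 3.6, "jaw": 0}, {"delta_pos": [300, -277, 0], "roll": 4, "jaw": 0}, {"delta_pos": [330, -305, 0], "roll": 4.4, "jaw": 0}, {"delta_pos": [360, -333, 0], "roll": 4.8, "jaw": 0}, {"delta_pos": [380, -351, 0], "roll": 5, "jaw": 0}, {"delta_pos": [392, -363, 0], "roll": 5.2, "jaw": 0}, {"delta_pos": [392, -363, 0], "roll": 5.2, "jaw": 0}, {"delta_pos": [392, -363, 0], "roll": 5.2, "jaw": 0}]'

```text
time_s: 1.43
ee_pos: [440.0, -68.8, 213.6]
ee_rot: [180.0, 0.1, -6.4]
force: [-0.4, -0.4, 0.4]
gripper_width: 0.4
gripper_force: 0.0
```

>>> arm_command --rows '[{"delta_pos": [0, 2, 35]}, {"delta_pos": [0, 2, 70]}, {"delta_pos": [0, 2, 105]}, {"delta_pos": [0, 2, 140]}, {"delta_pos": [0, 2, 165]}, {"delta_pos": [0, 2, 182]}, {"delta_pos": [0, 2, 190]}, {"delta_pos": [0, 2, 190]}, {"delta_pos": [5, 2, 190]}, {"delta_pos": [10, 2, 190]}, {"delta_pos": [15, 2, 190]}, {"delta_pos": [20, 2, 190]}, {"delta_pos": [24, 2, 190]}, {"delta_pos": [28, 2, 190]}, {"delta_pos": [32, 2, 190]}, {"delta_pos": [36, 2, 190]}, {"delta_pos": [40, 2, 190]}, {"delta_pos": [44, 2, 190]}, {"delta_pos": [48, 2, 190]}, {"delta_pos": [48, 2, 190]}]'

```text
schema error: expected keys delta_pos, roll, jaw
```

>>> arm_command --rows '[{"delta_pos": [0, 2, 35], "roll": 0, "jaw": 0}, {"delta_pos": [0, 2, 70], "roll": 0, "jaw": 0}, {"delta_pos": [0, 2, 105], "roll": 0, "jaw": 0}, {"delta_pos": [0, 2, 140], "roll": 0, "jaw": 0}, {"delta_pos": [0, 2, 165], "roll": 0, "jaw": 0}, {"delta_pos": [0, 2, 182], "roll": 0, "jaw": 0}, {"delta_pos": [0, 2, 190], "roll": 0, "jaw": 0}, {"delta_pos": [0, 2, 190], "roll": 0, "jaw": 0}, {"delta_pos": [6, 2, 190], "roll": 0, "jaw": 0}, {"delta_pos": [12, 2, 190], "roll": 0, "jaw": 0}, {"delta_pos": [18, 2, 190], "roll": 0, "jaw": 0}, {"delta_pos": [24, 2, 190], "roll": 0, "jaw": 0}, {"delta_pos": [28, 2, 190], "roll": 0, "jaw": 0}, {"delta_pos": [32, 2, 190], "roll": 0, "jaw": 0}, {"delta_pos": [36, 2, 190], "roll": 0, "jaw": 0}, {"delta_pos": [40, 2, 190], "roll": 0, "jaw": 0}, {"delta_pos": [44, 2, 190], "roll": 0, "jaw": 0}, {"delta_pos": [48, 2, 190], "roll": 0, "jaw": 0}, {"delta_pos": [52, 2, 190], "roll": 0, "jaw": 0}, {"delta_pos": [52, 2, 190], "roll": 0, "jaw": 0}]'

```text
time_s: 3.1
ee_pos: [492.9, -77.3, 24.0]
ee_rot: [180.0, -0.1, -6.5]
force: [-0.2, -0.0, 0.1]
gripper_width: 0.4
gripper_force: 0.0
```

>>> arm_command --rows '[{"delta_pos": [3, 0, 0], "roll": 0, "jaw": 0}, {"delta_pos": [6, 0, 0], "roll": 0, "jaw": 0}, {"delta_pos": [9, 0, 0], "roll": 0, "jaw": 0}, {"delta_pos": [12, 0, 0], "roll": 0, "jaw": 0}, {"delta_pos": [14, 0, 0], "roll": 0, "jaw": 0}, {"delta_pos": [16, 0, 0], "roll": 0, "jaw": 0}]'

```text
time_s: 3.6
ee_pos: [507.7, -79.0, 23.9]
ee_rot: [180.0, 0.0, -6.5]
force: [-1.1, 0.1, 0.9]
gripper_width: 0.7
gripper_force: 0.6
```

```bash
python3 - <<'E'
from workcell import env
from h import *
s=env.state(); print(s["force"],inG(s["ee_pos"]))
f=env.grab_frame("wrist"); print(f["fov_y"],f["cx"],f["cy"],f["T_tool_cam"]); cv2.imwrite("pics/w1.png",f["img"])
E
```

```text
[-1.0570889   0.14230645  0.9078737 ] [-117.1   -2.1]
65.70646984690485 318.58377494055946 242.5339911158979 [[ 1.88670189e-03 -9.65358041e-01 -2.60922005e-01  7.34147003e+01]
 [ 9.99998115e-01  1.94126561e-03  4.86044257e-05 -4.29889394e-01]
 [ 4.59598244e-04 -2.60921605e-01  9.65359884e-01 -1.71049584e+02]
 [ 0.00000000e+00  0.00000000e+00  0.00000000e+00  1.00000000e+00]]
```

View pics/w1.png

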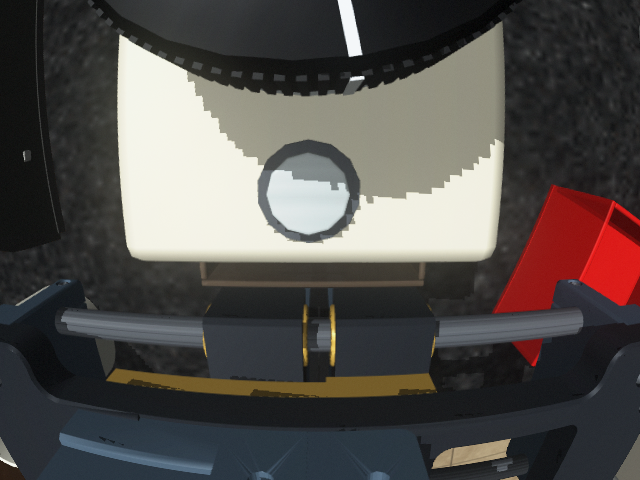

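The wrist view shows the button at (309,191), the deck front edge at row ~261, the bin rim under it at rows 263–286 with the closed fingers behind, and the line at (350,30). Pushing is under way with about 1 N of force.

>>> arm_command --rows '[{"delta_pos": [2, 0, 0], "roll": 0, "jaw": 0}, {"delta_pos": [3, 0, 0], "roll": 0, "jaw": 0}, {"delta_pos": [3, 0, 0], "roll": 0, "jaw": 0}]'

```text
time_s: 3.9
ee_pos: [509.3, -79.1, 23.8]
ee_rot: [-180.0, 0.2, -6.5]
force: [-4.9, 0.1, 2.0]
gripper_width: 0.4
gripper_force: 2.3
```

```bash
python3 - <<'E'
from workcell import env
from h import *
from scipy.spatial.transform import Rotation as Ro
s=env.state(); f=env.grab_frame("wrist"); print(s["force"],inG(s["ee_pos"]))
F=240/np.tan(np.radians(f["fov_y"]/2))
R=Ro.from_euler("xyz",s["ee_rot"],degrees=True).as_matrix();T=f["T_tool_cam"]
z=f["z_map"]; v,u=np.mgrid[:480,:640]; a=(u-f["cx"])/F;b=(v-f["cy"])/F;r=np.hypot(a,b)+1e-9;k=np.tan(r)/r
W=(np.stack([a*k*z,b*k*z,z],-1)@T[:3,:3].T+T[:3,3])@R.T+s["ee_pos"]
h=W[...,2]; 
col=slice(240,400)
for row in range(252,292,4): print(row,np.median(h[row,220:290]).round(1),inG(W[row,250]),inG(W[row,380]))
B=(abs(h-92)<2.5)&(abs(v-190)<60)&(abs(u-309)<60); print("button",B.sum(),W[B].mean(0),inG(W[B].mean(0)))
D=(abs(h-85)<2.5)&(u<520)&(u>100)&(v<270); P=W[D]; e=[inG(W[r_][D[r_]][[0,-1]].mean(0)) for r_ in range(120,240,20)]; print("deck mid",e, "front",np.percentile([inG(p)[0] for p in P[::20]],.5),np.median(P[:,2]))
ed=[(inG(W[D[:,c],:][-1])) for c in (160,200,240,380,420,460)]; print(ed)
E
```

```text
[-4.89336264  0.13380379  1.95505511] [-115.5   -2. ]
252 85.3 [-74.7  19.8] [-74.5 -20.6]
256 84.9 [-76.   19.9] [-75.8 -20.7]
260 84.3 [-77.5  20.1] [-77.8 -21.1]
264 83.6 [-79.3  20.4] [-79.  -21.1]
268 41.8 [-95.4  28.8] [-94.9 -28.6]
272 46.6 [-95.3  27.8] [-95.3 -27.9]
276 51.5 [-95.6  27.1] [-95.1 -27.1]
280 56.3 [-95.5  26.2] [-94.9 -26.3]
284 57.4 [-96.7  26.1] [-96.4 -26.3]
288 108.2 [-77.2  15.8] [-77.1 -17.1]
button 5294 [567.59349952 -82.38569618  91.75570203] [-57.3   1.4]
deck mid [array([-31. ,   1.4]), array([-37.6,   1.5]), array([-44.2,   1.7]), array([-50.8,   1.3]), array([-57.5,   2. ]), array([-64.3,   1.6])] front -79.686 85.22603773388077Traceback (most recent call last):
  File "<stdin>", line 14, in <module>
  File "h.py", line 21, in inG
    a=np.radians(Y); d=np.array(p[:2])-O; return np.round([d[0]*np.cos(a)+d[1]*np.sin(a),-d[0]*np.sin(a)+d[1]*np.cos(a)],1)
                       ~~~~~~~~~~~~~~~^~
ValueError: operands could not be broadcast together with shapes (2,3) (2,)
```

>>> arm_command --rows '[{"delta_pos": [1, 0, 0], "roll": 0, "jaw": 0}, {"delta_pos": [2, 0, 0], "roll": 0, "jaw": 0}, {"delta_pos": [2, 0, 0], "roll": 0, "jaw": 0}]'

```text
time_s: 4.2
ee_pos: [509.3, -79.1, 23.7]
ee_rot: [-180.0, 0.4, -6.5]
force: [-9.4, 1.4, 7.4]
gripper_width: 0.2
gripper_force: 4.7
```

>>> arm_command --rows '[{"delta_pos": [-8, 0, 0], "roll": 0, "jaw": 0}, {"delta_pos": [-25, 0, 0], "roll": 0, "jaw": 0}, {"delta_pos": [-30, 0, -15], "roll": 0, "jaw": 0}, {"delta_pos": [-30, 0, -50], "roll": 0, "jaw": 0}, {"delta_pos": [-30, 0, -85], "roll": 0, "jaw": 0}, {"delta_pos": [-30, 0, -120], "roll": 0, "jaw": 0}, {"delta_pos": [-30, 0, -140], "roll": 0, "jaw": 0}, {"delta_pos": [-10, 0, -140], "roll": -1, "jaw": 0}, {"delta_pos": [10, 0, -140], "roll": -2, "jaw": 0}, {"delta_pos": [30, 0, -140], "roll": -3, "jaw": 0}, {"delta_pos": [30, 0, -140], "roll": -4, "jaw": 0}, {"delta_pos": [30, 0, -140], "roll": -4, "jaw": 0}]'

```text
time_s: 5.2
ee_pos: [544.1, -83.2, 163.9]
ee_rot: [179.9, -0.2, 13.6]
force: [-0.1, -0.1, 0.0]
gripper_width: 0.3
gripper_force: 0.0
```

```bash
python3 - <<'E'
from workcell import env
from h import *
from scipy.spatial.transform import Rotation as Ro
s=env.state(); f=env.grab_frame("wrist"); print(s["ee_pos"],s["ee_rot"],inG(s["ee_pos"]))
cv2.imwrite("pics/w2.png",f["img"])
F=240/np.tan(np.radians(f["fov_y"]/2))
R=Ro.from_euler("xyz",s["ee_rot"],degrees=True).as_matrix();T=f["T_tool_cam"]
z=f["z_map"]; v,u=np.mgrid[:480,:640]; a=(u-f["cx"])/F;b=(v-f["cy"])/F;r=np.hypot(a,b)+1e-9;k=np.tan(r)/r
W=(np.stack([a*k*z,b*k*z,z],-1)@T[:3,:3].T+T[:3,3])@R.T+s["ee_pos"]
h=W[...,2]
B=((abs(h-133)<2.5)&(np.hypot(W[...,0]-G(22,0,0)[0],W[...,1]-G(22,0,0)[1])<65))
c=max(cv2.findContours(B.astype(np.uint8),0,1)[0],key=cv2.contourArea)[:,0]
P=np.array([W[y,x,:2] for x,y in c if 3<x<636 and 3<y<470])
from scipy.optimize import least_squares
q=least_squares(lambda q:np.hypot(P[:,0]-q[0],P[:,1]-q[1])-55,G(22,0,0)[:2],loss="soft_l1").x
print("ring axis",q,inG(q),"z",np.median(h[B]))
t=G(22-47*np.cos(np.radians(20)),-47*np.sin(np.radians(20)),140); print(goto(s,t,Y+20))
E
```

```text
[544.11079888 -83.19638912 163.93698416] [ 1.79931942e+02 -1.53965986e-01  1.35514300e+01] [-80.5  -2.1]
ring axis [647.06751046 -91.50811339] [22.7  1.5] z 132.7192951878096
(array([49.9, 33.2, 24.1]), np.float64(0.03))
```

View pics/w2.png

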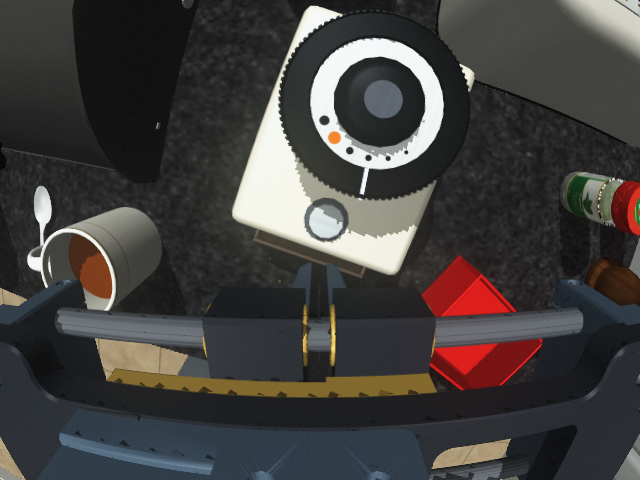

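The wrist view shows the white line at (365,180) pointing at the third dot (368,158). The orange fifth dot is at (334,138), so two clicks clockwise is confirmed.

>>> arm_command --rows '[{"delta_pos": [25, 16, 5], "roll": 0, "jaw": 0}, {"delta_pos": [40, 26, 12], "roll": 0, "jaw": 0}, {"delta_pos": [51, 32, 20], "roll": 0, "jaw": 0}, {"delta_pos": [51, 32, 26], "roll": 0, "jaw": 0}, {"delta_pos": [51, 32, 29], "roll": 0, "jaw": 0}, {"delta_pos": [51, 32, 31], "roll": 0, "jaw": 0}, {"delta_pos": [51, 32, 32], "roll": 0, "jaw": 0}, {"delta_pos": [51, 32, 32], "roll": 0, "jaw": 0}]'

```text
time_s: 5.92
ee_pos: [598.3, -102.0, 133.3]
ee_rot: [180.0, -0.0, 13.4]
force: [-0.6, -0.7, 3.8]
gripper_width: 0.7
gripper_force: 1.9
```

>>> arm_command --rows '[{"delta_pos": [0, 0, 1], "roll": 0, "jaw": 0}, {"delta_pos": [0, 0, 2], "roll": 0, "jaw": 0}, {"delta_pos": [0, 0, 2], "roll": 0, "jaw": 0}]'

```text
time_s: 6.17
ee_pos: [598.3, -102.1, 133.1]
ee_rot: [179.9, -0.1, 13.4]
force: [-5.4, -0.5, 13.6]
gripper_width: 0.5
gripper_force: 6.8
```

```bash
sed -i 's/^O=.*;/O=np.array([624.9,-89.2]);/' h.py; python3 - <<'E'
from workcell import env
from h import *
s=env.state(); p=s["ee_pos"]; ax=G(22,0,133); d=p-ax
print(s["force"],p,inG(p),np.hypot(*d[:2]))
# arc clockwise about ax in tool axes
yaw=np.radians(s["ee_rot"][2])
for t in range(4,49,4):
    a=np.radians(-t); q=np.array([np.cos(a)*d[0]-np.sin(a)*d[1],np.sin(a)*d[0]+np.cos(a)*d[1]])-d[:2]
    print(t,np.round([q@[np.cos(yaw),np.sin(yaw)],q@[np.sin(yaw),-np.cos(yaw)]],1),t/5)
E
```

```text
[-5.39600975 -0.4645728  13.63225946] [ 598.34776695 -102.10492186  133.0878127 ] [-24.9 -15.9] 49.50606567218301
4 [ 0.2 -3.4] 0.8
8 [ 0.6 -6.9] 1.6
12 [  1.3 -10.3] 2.4
16 [  2.2 -13.6] 3.2
20 [  3.4 -16.9] 4.0
24 [  4.8 -20. ] 4.8
28 [  6.3 -23.1] 5.6
32 [  8.1 -26. ] 6.4
36 [ 10.1 -28.9] 7.2
40 [ 12.3 -31.5] 8.0
44 [ 14.7 -34.1] 8.8
48 [ 17.2 -36.4] 9.6
```

>>> arm_command --rows '[{"delta_pos": [0.2, -3.4, 0], "roll": 0.8, "jaw": 0}, {"delta_pos": [0.6, -6.9, 0], "roll": 1.6, "jaw": 0}, {"delta_pos": [1.3, -10.3, 0], "roll": 2.4, "jaw": 0}, {"delta_pos": [2.2, -13.6, 0], "roll": 3.2, "jaw": 0}, {"delta_pos": [3.4, -16.9, 0], "roll": 4, "jaw": 0}, {"delta_pos": [4.8, -20, 0], "roll": 4.8, "jaw": 0}, {"delta_pos": [6.3, -23.1, 0], "roll": 5.6, "jaw": 0}, {"delta_pos": [8.1, -26, 0], "roll": 6.4, "jaw": 0}, {"delta_pos": [10.1, -28.9, 0], "roll": 7.2, "jaw": 0}, {"delta_pos": [12.3, -31.5, 0], "roll": 8, "jaw": 0}, {"delta_pos": [12.3, -31.5, 0], "roll": 8, "jaw": 0}]'

```text
time_s: 7.08
ee_pos: [603.6, -68.2, 133.0]
ee_rot: [-180.0, -0.1, -26.7]
force: [-3.9, -1.1, 12.3]
gripper_width: 0.2
gripper_force: 6.4
```

Lift, back off toward the front with the yaw realigned, and look.

>>> arm_command --rows '[{"delta_pos": [0, 0, -8], "roll": 0, "jaw": 0}, {"delta_pos": [0, 0, -25], "roll": 0, "jaw": 0}, {"delta_pos": [-20, 0, -32], "roll": -1, "jaw": 0}, {"delta_pos": [-40, 0, -32], "roll": -2, "jaw": 0}, {"delta_pos": [-50, 0, -32], "roll": -3, "jaw": 0}, {"delta_pos": [-50, 0, -32], "roll": -4, "jaw": 0}, {"delta_pos": [-50, 0, -32], "roll": -4, "jaw": 0}]'

```text
time_s: 7.67
ee_pos: [558.2, -45.9, 162.5]
ee_rot: [-180.0, -0.0, -6.4]
force: [0.4, 0.0, -0.3]
gripper_width: 0.1
gripper_force: 0.0
```

```bash
python3 - <<'E'
from workcell import env
from h import *
s=env.state(); f=env.grab_frame("wrist"); print(s["ee_pos"],s["ee_rot"],inG(s["ee_pos"]))
cv2.imwrite("pics/w3.png",f["img"]); print(goto(s,G(-58,0,100),Y))
E
```

```text
[558.19057564 -45.89368115 162.50722572] [-1.79997675e+02 -2.84429456e-02 -6.44497942e+00] [-71.2  35.4]
(array([13.1, 35.4, 62.5]), np.float64(0.03))
```

View pics/w3.png

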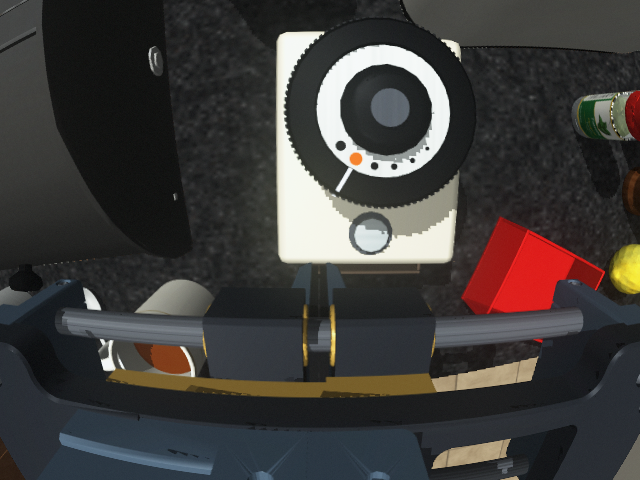

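The line at (345,179) points through the orange dot at (356,159), in line with the ring centre, so the ring is set. The bin is still home, and the button is at (371,233).

>>> arm_command --rows '[{"delta_pos": [5, 18, 10], "roll": 0, "jaw": 0}, {"delta_pos": [11, 35.5, 30], "roll": 0, "jaw": 0}, {"delta_pos": [11, 35.5, 55], "roll": 0, "jaw": 0}, {"delta_pos": [11, 35.5, 65], "roll": 0, "jaw": 0}, {"delta_pos": [11, 35.5, 65], "roll": 0, "jaw": 0}]'

```text
time_s: 8.13
ee_pos: [564.1, -82.7, 94.3]
ee_rot: [-180.0, 0.4, -6.6]
force: [-0.3, 0.3, 0.1]
gripper_width: -0.0
gripper_force: 0.0
```

>>> arm_command --rows '[{"delta_pos": [0, 0, 2], "roll": 0, "jaw": 0}, {"delta_pos": [0, 0, 4], "roll": 0, "jaw": 0}, {"delta_pos": [0, 0, 6], "roll": 0, "jaw": 0}, {"delta_pos": [0, 0, 8], "roll": 0, "jaw": 0}, {"delta_pos": [0, 0, 9], "roll": 0, "jaw": 0}, {"delta_pos": [0, 0, 9], "roll": 0, "jaw": 0}]'

```text
time_s: 8.63
ee_pos: [567.1, -82.7, 88.8]
ee_rot: [-180.0, -0.1, -6.5]
force: [0.2, 1.0, 3.6]
gripper_width: 0.3
gripper_force: 1.7
```

>>> arm_command --rows '[{"delta_pos": [0, 0, 1], "roll": 0, "jaw": 0}, {"delta_pos": [0, 0, 2], "roll": 0, "jaw": 0}, {"delta_pos": [0, 0, 2], "roll": 0, "jaw": 0}, {"delta_pos": [0, 0, 2], "roll": 0, "jaw": 0}]'

```text
time_s: 8.97
ee_pos: [567.1, -82.7, 87.7]
ee_rot: [-180.0, -0.2, -6.5]
force: [-1.0, 1.7, 11.0]
gripper_width: 0.5
gripper_force: 5.1
```

Fully down: 11 N and the height has stopped changing. Release and retreat.

>>> arm_command --rows '[{"delta_pos": [0, 0, -5], "roll": 0, "jaw": 0}, {"delta_pos": [0, 0, -20], "roll": 0, "jaw": 0}, {"delta_pos": [0, 0, -50], "roll": 0, "jaw": 0}, {"delta_pos": [-20, 0, -80], "roll": 0, "jaw": 0}, {"delta_pos": [-40, 0, -80], "roll": 0, "jaw": 0}, {"delta_pos": [-40, 0, -80], "roll": 0, "jaw": 0}, {"delta_pos": [-40, 0, -80], "roll": 0, "jaw": 0}]'

```text
time_s: 9.55
ee_pos: [525.6, -78.3, 165.9]
ee_rot: [180.0, 0.0, -6.5]
force: [0.4, -0.5, 0.0]
gripper_width: 0.3
gripper_force: 0.0
```

```bash
python3 - <<'E'
from workcell import env
import cv2
f=env.grab_frame("wrist"); cv2.imwrite("pics/w4.png",f["img"]); print(env.state()["force"])
E
```

```text
[0.68440003 0.41276237 0.54404745]
```

View pics/w4.png

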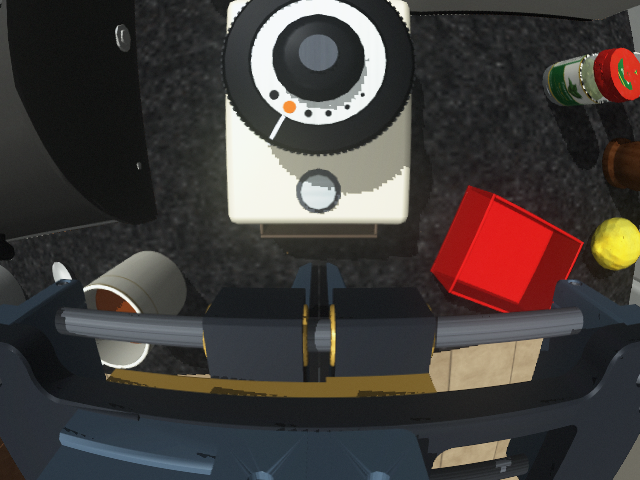

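The line (278,127) is still at the orange dot (289,107), the bin is home (rim at row ~230), the button is up at (318,190), and the arm is clear.

```bash
python3 -c "
from workcell import env
print(env.job_done())"
```

```text
the job is handed in; nothing more can be done
None
```

The job is handed in, and the verdict was not shown: the bin is pushed home, the ring's white line is at the orange dot, and the start button was pressed fully down and released, with only the bin, ring and button touched.

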